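# Heft the sweet tins on the kitchen cart and hold up the heaviest

## Robot

A 6-joint arm with a two-finger parallel gripper is mounted at the origin on the work surface. World frame = base frame: x ahead of the robot, y to its left, z up, the work surface at z = 0. Lengths are in m, angles in degrees, forces in N, time in s.
With the tool pointing down it reaches from about 0.4 to 0.825 m from the base axis. Payload 7 kg.
Tool frame: the origin (TCP) lies midway between the tips of the shut fingers; the grasp point (between the pads) lies r.grip_depth behind it (r.grip_depth is the distance from the TCP to the grasp point, in m); z points along the fingers, y is the line along which they close (so a half turn about z gives the same grasp; the last joint's range is limited). The gripper opens to 88 mm and grips with 3 to 60 N. Pads are 19 mm wide; open, the fingers measure 130 mm over their backs; the gripper's body (78 mm by 193 mm) begins 47 mm behind the grasp point.
Start: joints at [83.658, 20.546, 0.682, 0, -70.136, -16.507], TCP at [0.262, 0.622, 0.227] pointing down, gripper open.
Joint ranges: [-176.03, 176.03], [-82.01, 121.73], [-58.28, 71.71], [-173.87, 95.51], [-174.79, -0.11], [-173.66, 173.66]. Speed limits (degrees/s): [136.94, 136.94, 172.46, 180, 180, 180].

## Interface

Orientations are given as [roll, pitch, yaw] about the fixed x, y, z axes, in that order (R = Rz(yaw) Ry(pitch) Rx(roll)).
In Python, from plant import r gives the robot as it stands.
- The arm moves only by the shell command python3 drive.py FILE [OPENING] [FORCE], which reads ROWS from the file FILE. ROWS is a JSON list of rows, 1 to 12 of them, each an object with the fields dx, dy, dz (the shift in cm), rx, ry, rz (a rotation vector in units of 2 degrees); a field left out counts as zero; each row is the pose to reach, as a shift and turn from the pose commanded when the command began, along the tool's axes at that moment; what a row does not reach only later rows make up. A row lasts 1/12 s, in which the tool goes at most 0.0417 m and 7.16 degrees, less where a joint would pass 70% of its speed; a pose out of reach is approached as far as the arm can. OPENING is the finger opening in m, set as the command begins (- or left out keeps the last). The fingers move at their own pace and stop on an object; FORCE is the grip in N (left out, the last holds). Time passes only in rows, so rows that do not move let the fingers close. It prints the time, the measured TCP pose, the force, the opening and the grip force at its end. Input that does not fit is refused with a message, and nothing moves.
- r.get_state(): the state, without advancing time (a new reading comes with each control period).
- r.capture(name): name is "scene" or "top" or "wrist"; returns a dict with "frame" (400x640x3 uint8, red, green, blue), "z_map" (400x640 float32, m along the optical axis (not along the pixel's ray), 0 where there is no reading), "fx", "fy", "cx", "cy" (pixels), "cam_to_world" (4x4, takes a point from camera to world coordinates). Camera axes: x right, y down, z forward; pixel columns grow to the right and rows downward; lengths in m; the calibration is good to about 2 mm. A picture is of the moment at which its call begins.
- r.close_job(): hands the job in; it is judged then, once.
The state is a dict: "time_s": time; "joints": joint angles; "qd": joint speeds; "joint_torque": joint torques, N m; "tcp_pos": TCP position; "eef_rot": TCP orientation; "contact_force": force on the tool from outside, world axes, zero at the start; "moment": the same for the moment, N m; "gripper_width": finger opening in m; "gripper_force": force on a finger pad.
Only numpy, scipy, OpenCV 4.12 (cv2) and the standard library are available. Lean on these libraries where they do the work, as an engineer would, in place of code of your own. Each camera call takes 0.05 s, during which the arm holds its last target. There are 200 camera calls.

## Task

The candy tray is due for a refill and one of the three identical closed sweet tins on the cart is the fullest: lift each tin a few centimetres clear of the cart to feel its weight, and set every tin that is not the heaviest back upright in its own place, without dropping any. Finish while holding the heaviest tin up in the gripper, upright and still, about 15 cm above the cart top; do not let go of it. Leave the two jars, the saucer, the spoon, the green lid and the candy tray where they are.

Things in the scene. Friction and masses are not known exactly. Their poses are not given: they have to be found in the camera images.
- cart: narrow white plastic roll-out cart, locked in place; its flat top, 330 x 650 mm with a rim 10 mm wide and 14 mm high, carries all the other things, at z = 0. Origin: centre of the top's floor; x across, y along the cart, z up. Its place and yaw vary a little. The three tins and two jars stand on five places of the top, 105 mm or more apart centre to centre, in any order
- tin_a: a closed round tin, teal with brass bands and a tight brass lid, one of three that look exactly alike; 62 mm across, 110 mm tall (straight wall to 97 mm, then the lid, 56 mm across); each weighs 0.1 to 0.5 kg, the heaviest at least 0.15 kg more than the next; where the heaviest stands changes from run to run. Origin: centre of its underside, z up
- tin_b: a closed round tin, teal with brass bands and a tight brass lid, one of three that look exactly alike; 62 mm across, 110 mm tall (straight wall to 97 mm, then the lid, 56 mm across); each weighs 0.1 to 0.5 kg, the heaviest at least 0.15 kg more than the next; where the heaviest stands changes from run to run. Origin: centre of its underside, z up
- tin_c: a closed round tin, teal with brass bands and a tight brass lid, one of three that look exactly alike; 62 mm across, 110 mm tall (straight wall to 97 mm, then the lid, 56 mm across); each weighs 0.1 to 0.5 kg, the heaviest at least 0.15 kg more than the next; where the heaviest stands changes from run to run. Origin: centre of its underside, z up
- jar_a: a bystander: glass jar with a steel lid, 68 mm across, 103 mm tall; origin: centre of its underside, z up
- jar_b: a bystander: glass jar with a steel lid, 68 mm across, 103 mm tall; origin: centre of its underside, z up
- saucer: a bystander: white saucer, 128 mm across, 16 mm high; origin: centre of its underside
- spoon: a bystander: steel spoon lying flat, 140 mm long, under 10 mm high; origin: on the cart under its middle, x along the spoon
- silicone_lid: a bystander: green silicone lid lying flat, 110 mm across, 6 mm thick, with a knob to 22 mm height; origin: centre of its underside
- candy_tray: a bystander: clear round candy tray with sweets in sectors under a clear rotating lid, 163 mm across, 60 mm high over the lid's knob; origin: centre of its underside

How it is judged:
By the outcome, as a careful person would: the job done as asked, in the order asked, and still so for the second after the job is handed in, while the arm keeps its last pose, push and grip.
It also fails if it takes over 62 s, if anything falls off the work surface, if the arm or the gripper's body presses on something with over 40 N, if the wrist force passes 120 N, or if a joint passes its speed limit or range.

## Working session

There is one attempt and no reset: what is moved stays moved. The work goes in short steps, Python scripts to look and compute and a shell command to move; the robot and the scene stay as the last step left them, time stands still between calls to the robot, and variables do not carry over. Pictures are saved under pics/ and viewed, at most 10 in all, crops included, and the job is handed in when it is done.

```bash
ls; mkdir -p pics; python3 - <<'E'
from plant import r
import cv2,numpy as np,pickle
s=r.get_state();print({k:np.round(v,3).tolist() for k,v in s.items()},r.grip_depth)
d={}
for n in("top","scene"):
    c=r.capture(n);d[n]=c
    cv2.imwrite(f"pics/{n}0.png",c["frame"][:,:,::-1]);print(n,c["fx"],c["cx"],c["cy"],np.round(c["cam_to_world"],3).tolist())
pickle.dump(d,open("d.pkl","wb"))
E
```

```text
drive.py
pics
plant.py
{'time_s': 0.0, 'joints': [83.658, 20.592, 0.634, -0.019, -70.135, -16.507], 'qd': [0.057, 0.047, 0.003, 0.12, -0.03, -0.002], 'joint_torque': [0.001, -58.271, 29.306, 6.998, 0.007, -0.0], 'tcp_pos': [0.262, 0.622, 0.226], 'eef_rot': [179.906, -0.009, -22.856], 'contact_force': [-0.156, 0.656, 0.695], 'moment': [-0.001, -0.006, 0.006], 'gripper_force': 0.0, 'gripper_width': 0.087} 0.0188
top 430.62724368602335 325.97362805191506 195.5724445670586 [[-0.029, -0.98, 0.196, 0.392], [-0.999, 0.031, 0.01, -0.004], [-0.016, -0.195, -0.981, 0.859], [0.0, 0.0, 0.0, 1.0]]
scene 406.75746564400464 312.95034401884476 198.18475668168097 [[0.127, 0.844, -0.521, 1.017], [0.992, -0.112, 0.059, -0.061], [-0.008, -0.524, -0.851, 0.794], [0.0, 0.0, 0.0, 1.0]]
```

View pics/top0.png

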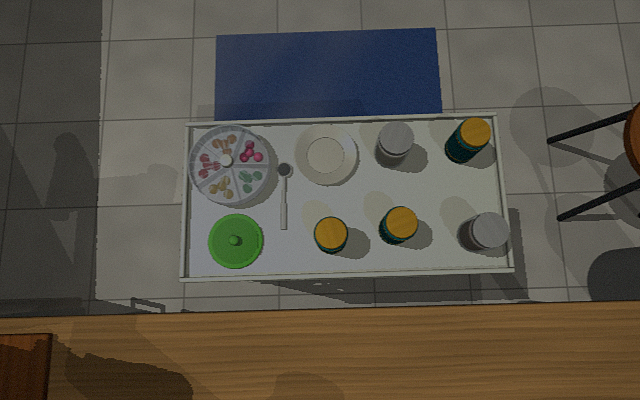

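View pics/scene0.png

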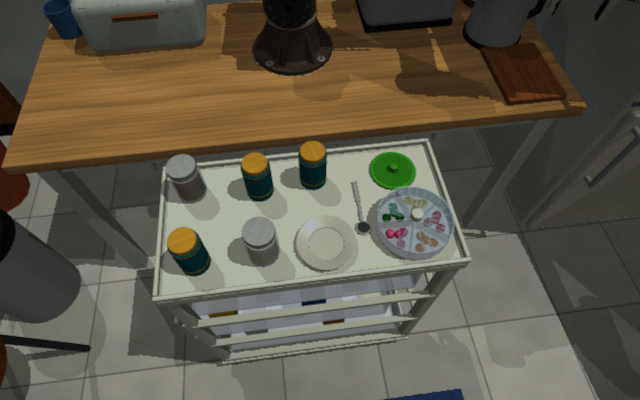

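The top view shows the tins' brass lids at about (331,234), (400,223) and (475,132), and the jars at (397,138) and (488,231). The scene view agrees. Next I locate the lids.

```bash
cat >h.py <<'E'
import numpy as np,cv2
def cast(c,u,v,z):
    M=c["cam_to_world"];d=M[:3,:3]@[(u-c["cx"])/c["fx"],(v-c["cy"])/c["fy"],1.0];o=M[:3,3]
    return o+d*(z-o[2])/d[2]
def pts(c):
    v,u=np.mgrid[:400,:640];z=c["z_map"];M=c["cam_to_world"]
    p=np.stack([(u-c["cx"])/c["fx"]*z,(v-c["cy"])/c["fy"]*z,z],-1)
    return p@M[:3,:3].T+M[:3,3]
def brass(c):
    return cv2.inRange(cv2.cvtColor(c["frame"],cv2.COLOR_RGB2HSV),(15,150,100),(28,255,255))
E
python3 - <<'E'
import pickle;from h import *
d=pickle.load(open("d.pkl","rb"))
for n,c in d.items():
    P=pts(c);k,l,st,ce=cv2.connectedComponentsWithStats(brass(c))
    for i in range(1,k):
        if 100<st[i,4]<2500:
            m=(l==i)&(c["z_map"]>0);z=P[m][:,2];h=np.percentile(z,75)
            t=P[m&(P[...,2]>h-.006)]
            (x,y),_,_=cv2.minAreaRect((t[:,:2]*1000).astype(np.float32))
            print(n,ce[i].round(),st[i,4],"h",h.round(4),"toprect",round(x),round(y),"mean",t.mean(0).round(4),"cast",cast(c,*ce[i],.11).round(4))
c=d["top"];P=pts(c)
for u,v in((300,250),(370,180),(440,260),(490,231),(397,138),(210,225)):print(u,v,P[v,u].round(3))
for a in((190,125),(490,120),(187,275),(508,268)):print(cast(c,*a,0.014).round(3))
E
```

```text
top [475. 131.] 648 h 0.1104 toprect 652 -271 mean [ 0.6522 -0.2707  0.1095] cast [ 0.652  -0.2706  0.11  ]
top [401. 222.] 738 h 0.1103 toprect 491 -127 mean [ 0.4905 -0.1266  0.1095] cast [ 0.4904 -0.1265  0.11  ]
top [330. 233.] 737 h 0.1102 toprect 476 -1 mean [ 0.4757 -0.0019  0.1094] cast [ 0.4756 -0.0019  0.11  ]
top [544. 346.] 153 h 0.0003 toprect 259 -398 mean [ 0.2618 -0.3981 -0.0005] cast [ 0.2786 -0.3474  0.11  ]
top [529. 389.] 142 h 0.0007 toprect 183 -363 mean [ 0.1856 -0.3614 -0.0005] cast [ 0.2121 -0.3154  0.11  ]
scene [325.  14.] 358 h -0.0012 toprect -154 126 mean [-0.1511  0.122  -0.0021] cast [0.014  0.0962 0.11  ]
scene [439.  58.] 230 h -0.0005 toprect 89 420 mean [ 0.102   0.4183 -0.0014] cast [0.2307 0.3511 0.11  ]
scene [312. 151.] 412 h 0.1095 toprect 478 1 mean [0.4795 0.0005 0.1087] cast [0.4801 0.0006 0.11  ]
scene [254. 162.] 427 h 0.1095 toprect 493 -125 mean [ 0.4945 -0.1242  0.1086] cast [ 0.4953 -0.1239  0.11  ]
scene [181. 240.] 590 h 0.1096 toprect 657 -268 mean [ 0.6566 -0.268   0.1088] cast [ 0.6572 -0.2675  0.11  ]
300 250 [ 0.455  0.06  -0.001]
370 180 [ 0.593 -0.086 -0.001]
440 260 [ 0.427 -0.215  0.001]
490 231 [ 0.471 -0.282  0.102]
397 138 [ 0.647 -0.129  0.102]
210 225 [ 0.511  0.241 -0.002]
[0.719 0.283 0.014]
[ 0.709 -0.337  0.014]
[0.412 0.279 0.014]
[ 0.408 -0.341  0.014]
```
Average: T1 (0.478,-0.0005), T2 (0.4925,-0.1255), T3 (0.654,-0.2695). Jars J1 ~(0.647,-0.129), J2 (~0.471,-0.282).

The rows are not in the units I measure in: shifts go in cm and turns go in units of 2 degrees. I convert before sending: 0.245 m is 24.5, 0.22 m is 22, -1 degrees is -0.5.

```bash
echo '[{"dx": 1, "dy": 1, "dz": 0.2, "rz": -0.5}, {"dx": 2.5, "dy": 2.8, "dz": 0.4, "rz": -1.5}, {"dx": 4.3, "dy": 4.8, "dz": 0.6, "rz": -2.5}, {"dx": 6.3, "dy": 7, "dz": 0.9, "rz": -3.5}, {"dx": 8.3, "dy": 9.2, "dz": 1.2, "rz": -4.5}, {"dx": 10.3, "dy": 11.4, "dz": 1.5, "rz": -5.5}, {"dx": 12.3, "dy": 13.7, "dz": 1.8, "rz": -6.5}, {"dx": 14.3, "dy": 15.9, "dz": 2.1, "rz": -7.5}, {"dx": 16.3, "dy": 18.1, "dz": 2.4, "rz": -8.5}, {"dx": 18.3, "dy": 20.4, "dz": 2.7, "rz": -9.5}, {"dx": 20.3, "dy": 22.6, "dz": 3, "rz": -10.5}, {"dx": 22, "dy": 24.5, "dz": 3.3, "rz": -11.43}]' > rows.txt && python3 drive.py rows.txt 0.088 30; python3 -c "
from plant import r
print(r.get_state()['eef_rot'],r.get_state()['joints'])"
```

```text
time_s: 1.1
tcp_pos: [0.3698, 0.3088, 0.1933]
eef_rot: [180.0, 0.0, 0.1]
contact_force: [0.9, 0.0, -0.8]
gripper_width: 0.0872
gripper_force: 0.0
[1.79982811e+02 2.03897305e-02 1.01105923e-01] [ 6.33195516e+01  3.65775439e+00 -2.57781726e+01 -1.20046692e-02
 -6.05886059e+01  2.67874548e+01]
```

```bash
echo '[{"dx": 1, "dy": 2.8, "dz": 0.3}, {"dx": 2, "dy": 5.8, "dz": 0.6}, {"dx": 3.1, "dy": 9, "dz": 1}, {"dx": 4.3, "dy": 12.2, "dz": 1.3}, {"dx": 5.4, "dy": 15.4, "dz": 1.7}, {"dx": 6.5, "dy": 18.6, "dz": 2}, {"dx": 7.6, "dy": 21.7, "dz": 2.3}, {"dx": 8.6, "dy": 24.6, "dz": 2.6}, {"dx": 9.5, "dy": 27.1, "dz": 2.9}, {"dx": 10.2, "dy": 29.1, "dz": 3.1}, {"dx": 10.7, "dy": 30.4, "dz": 3.3}, {"dx": 10.85, "dy": 31, "dz": 3.4}]' > rows.txt && python3 drive.py rows.txt; echo '[{}, {}]' > rows.txt && python3 drive.py rows.txt; python3 - <<'E'
from plant import r
from h import *
s=r.get_state();print(s['tcp_pos'],s['joints'])
for n in("wrist","top"):
    c=r.capture(n);cv2.imwrite(f"pics/{n}1.png",c["frame"][:,:,::-1])
    P=pts(c);k,l,st,ce=cv2.connectedComponentsWithStats(brass(c))
    for i in range(1,k):
        if st[i,4]>300:
            m=(l==i)&(c["z_map"]>0)&(P[...,2]>.104);t=P[m]
            if len(t)>50:
              (x,y),w,_=cv2.minAreaRect((t[:,:2]*1000).astype(np.float32))
              print(n,ce[i].round(),st[i,:].tolist(),x,y,w,t.mean(0).round(4))
E
```

```text
time_s: 2.1
tcp_pos: [0.4783, -0.0009, 0.159]
eef_rot: [180.0, 0.1, -0.1]
contact_force: [-0.3, 0.6, 0.8]
gripper_width: 0.0875
gripper_force: 0.0
time_s: 2.27
tcp_pos: [0.478, 0.0009, 0.1594]
eef_rot: [180.0, 0.0, -0.0]
contact_force: [-0.5, 1.5, 0.1]
gripper_width: 0.0874
gripper_force: 0.0
[0.47802152 0.00085339 0.15939553] [ 2.37510042e+01  5.20182912e+00 -2.89798932e+01 -9.49719787e-03
 -5.58432198e+01  6.62187584e+01]
wrist [526. 200.] [479, 162, 95, 81, 5638] 492.6775817871094 -99.66189575195312 (49.730979919433594, 105.99700164794922) [ 0.4954 -0.1227  0.1106]
wrist [322. 228.] [278, 186, 89, 82, 5746] 477.31243896484375 -0.5930233001708984 (51.5517578125, 54.27286911010742) [ 0.4775 -0.0006  0.1094]
wrist [525. 273.] [508, 256, 28, 56, 320] 508.3053283691406 -46.5963134765625 (10.720308303833008, 2.556398868560791) [ 0.5105 -0.0461  0.242 ]
top [475. 131.] [460, 117, 31, 29, 675] 652.4049072265625 -270.8016662597656 (52.36568069458008, 54.072113037109375) [ 0.6519 -0.2702  0.1095]
top [406. 222.] [398, 207, 19, 31, 462] 490.6572265625 -136.987548828125 (31.35533332824707, 53.16738510131836) [ 0.4905 -0.1351  0.1094]
```

View pics/wrist1.png

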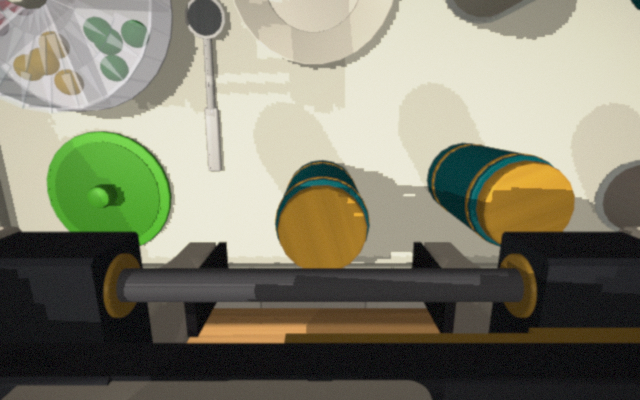

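The wrist view shows the first tin at (322,228), midway between the fingers. I go down to grasp just below the lid.

In the tool's units: 0.096 m is 9.6, 0.062 m is 6.2.

```bash
echo '[{"dy": 0.1, "dz": 0.8}, {"dy": 0.1, "dz": 2}, {"dy": 0.1, "dz": 3.4}, {"dy": 0.1, "dz": 4.8}, {"dy": 0.1, "dz": 6.2}, {"dy": 0.1, "dz": 7.5}, {"dy": 0.1, "dz": 8.5}, {"dy": 0.1, "dz": 9.2}, {"dy": 0.1, "dz": 9.6}, {"dy": 0.1, "dz": 9.6}]' > rows.txt && python3 drive.py rows.txt; echo '[{}, {}, {}, {}, {}, {}]' > rows.txt && python3 drive.py rows.txt 0.04 30;echo '[{}, {}, {}]' > rows.txt && python3 drive.py rows.txt
```

```text
time_s: 3.2
tcp_pos: [0.4777, 0.0, 0.0628]
eef_rot: [180.0, 0.1, 0.0]
contact_force: [1.2, 0.6, -0.3]
gripper_width: 0.088
gripper_force: 0.0
time_s: 3.7
tcp_pos: [0.4786, -0.0001, 0.064]
eef_rot: [-180.0, -0.0, 0.0]
contact_force: [-0.1, 0.5, 2.1]
gripper_width: 0.0616
gripper_force: 30.0
time_s: 3.95
tcp_pos: [0.4786, -0.0002, 0.0639]
eef_rot: [-180.0, -0.0, 0.0]
contact_force: [-0.7, -0.4, 5.7]
gripper_width: 0.0616
gripper_force: 30.0
```

In the tool's units: -0.04 m is -4, -0.039 m is -3.9.

```bash
echo '[{"dz": -0.2}, {"dz": -0.6}, {"dz": -1.2}, {"dz": -2}, {"dz": -2.8}, {"dz": -3.5}, {"dz": -3.9}, {"dz": -4}, {"dz": -4}]' > rows.txt && python3 drive.py rows.txt; cat >w.py <<'E'
from plant import r
s=r.get_state();print(s['contact_force'].round(2),s['moment'].round(2),s['joint_torque'].round(2),s['tcp_pos'].round(4))
E
for i in 1 2 3 4 5 6; do echo '[{}]' > rows.txt && python3 drive.py rows.txt >/dev/null; python3 w.py; done
```

```text
time_s: 4.7
tcp_pos: [0.4784, -0.0001, 0.104]
eef_rot: [-180.0, -0.0, 0.0]
contact_force: [-0.2, -0.4, -2.6]
gripper_width: 0.0615
gripper_force: 30.0
[ 0.32 -0.48 -2.42] [-0.1   0.03 -0.01] [ 1.000e-02 -3.756e+01  2.420e+01  5.820e+00  7.000e-02  0.000e+00] [ 4.781e-01 -2.000e-04  1.034e-01]
[ 0.35  0.33 -2.63] [-0.03 -0.01  0.01] [  0.   -37.42  24.03   5.78   0.08   0.  ] [ 4.780e-01 -3.000e-04  1.032e-01]
[-0.03  0.22 -1.71] [-0.03  0.    0.07] [ -0.   -37.3   23.95   5.76   0.08   0.  ] [ 4.780e-01 -3.000e-04  1.032e-01]
[ 0.49  0.17 -2.08] [-0.03 -0.03 -0.09] [ -0.   -37.2   23.92   5.76   0.08   0.  ] [ 4.781e-01 -3.000e-04  1.033e-01]
[-0.12 -0.16 -2.71] [-0.05  0.   -0.02] [ -0.   -37.14  23.91   5.76   0.08   0.  ] [ 4.782e-01 -2.000e-04  1.033e-01]
[-0.42  0.84 -2.61] [-0.08  0.02  0.05] [ -0.   -37.11  23.92   5.76   0.08   0.  ] [ 4.782e-01 -2.000e-04  1.034e-01]
```

About -2.3 N, so roughly 0.24 kg. I set it back where it stood.

```bash
echo '[{"dz": 0.3}, {"dz": 0.9}, {"dz": 1.7}, {"dz": 2.5}, {"dz": 3.1}, {"dz": 3.5}, {"dz": 3.8}, {"dz": 3.95}, {"dz": 4.05}, {"dz": 4.05}, {"dz": 4.05}]' > rows.txt && python3 drive.py rows.txt; echo '[{}, {}, {}, {}, {}]' > rows.txt && python3 drive.py rows.txt 0.088; echo '[{"dz": -0.4}, {"dz": -1.2}, {"dz": -2.4}, {"dz": -3.8}, {"dz": -5.4}, {"dz": -7}, {"dz": -8.4}, {"dz": -9.4}, {"dz": -9.6}, {"dz": -9.6}]' > rows.txt && python3 drive.py rows.txt
```

```text
time_s: 6.12
tcp_pos: [0.4782, -0.0004, 0.064]
eef_rot: [180.0, -0.0, 0.0]
contact_force: [-5.3, -1.1, 9.9]
gripper_width: 0.0619
gripper_force: 30.0
time_s: 6.53
tcp_pos: [0.4784, -0.0001, 0.0631]
eef_rot: [-180.0, -0.0, 0.0]
contact_force: [-0.2, -0.1, -0.3]
gripper_width: 0.0859
gripper_force: 0.0
time_s: 7.37
tcp_pos: [0.4786, 0.0, 0.1598]
eef_rot: [-180.0, -0.1, 0.0]
contact_force: [0.9, 0.3, -0.1]
gripper_width: 0.0875
gripper_force: 0.0
```

In the tool's units: 0.125 m is 12.5, 0.015 m is 1.5.

```bash
echo '[{"dx": 0.1, "dy": 0.8}, {"dx": 0.3, "dy": 2.4}, {"dx": 0.6, "dy": 4.6}, {"dx": 0.9, "dy": 7.1}, {"dx": 1.2, "dy": 9.4}, {"dx": 1.4, "dy": 11.2}, {"dx": 1.5, "dy": 12.2}, {"dx": 1.5, "dy": 12.5}, {"dx": 1.5, "dy": 12.5}, {"dx": 1.5, "dy": 12.5}]' > rows.txt && python3 drive.py rows.txt; cat >l.py <<'E'
from plant import r
from h import *
print(r.get_state()['tcp_pos'].round(4))
for n in("wrist","top"):
    c=r.capture(n)
    P=pts(c);k,l,st,ce=cv2.connectedComponentsWithStats(brass(c))
    for i in range(1,k):
        if st[i,4]>300:
            m=(l==i)&(abs(P[...,2]-.11)<.006);t=P[m]
            if len(t)>50:
              (x,y),w,_=cv2.minAreaRect((t[:,:2]*1000).astype(np.float32))
              print(n,ce[i].round(),round(x,1),round(y,1),np.round(w,1),t.mean(0).round(4))
E
python3 l.py
```

```text
time_s: 8.2
tcp_pos: [0.493, -0.125, 0.1586]
eef_rot: [-180.0, 0.0, -0.0]
contact_force: [-0.3, -0.6, 1.0]
gripper_width: 0.0875
gripper_force: 0.0
[ 0.493  -0.125   0.1586]
wrist [321. 228.] 492.5 -125.8 [54.3 51.4] [ 0.4926 -0.1257  0.1094]
wrist [133. 236.] 487.5 -8.6 [51.1 25.9] [ 0.4882 -0.0109  0.1091]
top [333. 239.] 463.8 -5.6 [29.9 53.7] [ 0.4639 -0.0062  0.1093]
```

Centred over the second tin; same procedure.

In the tool's units: 0.096 m is 9.6, 0.092 m is 9.2.

```bash
echo '[{"dy": 0.1, "dz": 0.8}, {"dy": 0.1, "dz": 2}, {"dy": 0.1, "dz": 3.4}, {"dy": 0.1, "dz": 4.8}, {"dy": 0.1, "dz": 6.2}, {"dy": 0.1, "dz": 7.5}, {"dy": 0.1, "dz": 8.5}, {"dy": 0.1, "dz": 9.2}, {"dy": 0.1, "dz": 9.6}, {"dy": 0.1, "dz": 9.6}]' > rows.txt && python3 drive.py rows.txt; echo '[{}, {}, {}, {}, {}, {}, {}, {}]' > rows.txt && python3 drive.py rows.txt 0.04 30;echo '[{"dz": -0.2}, {"dz": -0.6}, {"dz": -1.2}, {"dz": -2}, {"dz": -2.8}, {"dz": -3.5}, {"dz": -3.9}, {"dz": -4}, {"dz": -4}]' > rows.txt && python3 drive.py rows.txt
for i in 1 2 3 4 5 6; do echo '[{}]' > rows.txt && python3 drive.py rows.txt >/dev/null; python3 w.py; done
```

```text
time_s: 9.13
tcp_pos: [0.4929, -0.126, 0.0623]
eef_rot: [180.0, 0.1, 0.0]
contact_force: [-0.2, -0.8, 0.1]
gripper_width: 0.0875
gripper_force: 0.0
time_s: 9.8
tcp_pos: [0.4937, -0.1262, 0.0635]
eef_rot: [180.0, -0.0, 0.0]
contact_force: [-1.3, 0.9, 4.5]
gripper_width: 0.0617
gripper_force: 30.0
time_s: 10.55
tcp_pos: [0.4935, -0.1261, 0.1036]
eef_rot: [-180.0, -0.1, 0.0]
contact_force: [-1.0, -0.0, -0.7]
gripper_width: 0.0613
gripper_force: 30.0
[-0.56 -0.26 -0.93] [-0.05  0.01 -0.03] [ 1.000e-02 -4.139e+01  2.409e+01  5.710e+00  7.000e-02 -0.000e+00] [ 0.4931 -0.1261  0.103 ]
[-0.58 -0.25 -0.89] [-0.06 -0.03 -0.02] [  0.   -41.24  23.93   5.67   0.08  -0.  ] [ 0.493  -0.1262  0.1027]
[-0.44  0.07 -0.68] [-0.07 -0.01  0.02] [ -0.   -41.11  23.85   5.65   0.08   0.  ] [ 0.493  -0.1262  0.1027]
[-0.44 -0.78 -0.23] [-0.03  0.02 -0.01] [ -0.   -41.02  23.82   5.65   0.08   0.  ] [ 0.4931 -0.1262  0.1028]
[0.   0.33 0.26] [-0.03  0.02 -0.01] [ -0.   -40.95  23.81   5.65   0.08   0.  ] [ 0.4932 -0.1262  0.1028]
[-0.2  -0.36 -0.43] [ 0.01 -0.01  0.01] [ -0.   -40.92  23.82   5.65   0.08   0.  ] [ 0.4932 -0.1262  0.1029]
```

About 0.5 N, which is very light. I check that it really came up with the gripper.

```bash
python3 - <<'E'
from plant import r
from h import *
c=r.capture("scene");cv2.imwrite("pics/s2.png",c["frame"][100:320,100:440,::-1].repeat(2,0).repeat(2,1));
c=r.capture("wrist");P=pts(c);t=P[(brass(c)>0)&(P[...,2]>.06)&(P[...,2]<.2)];t=t[abs(t[:,1]+.126)<.03];print(np.percentile(t[:,2],[5,50,95]),len(t))
E
```

```text
[0.14442792 0.14887454 0.15003488] 7086
```

View pics/s2.png

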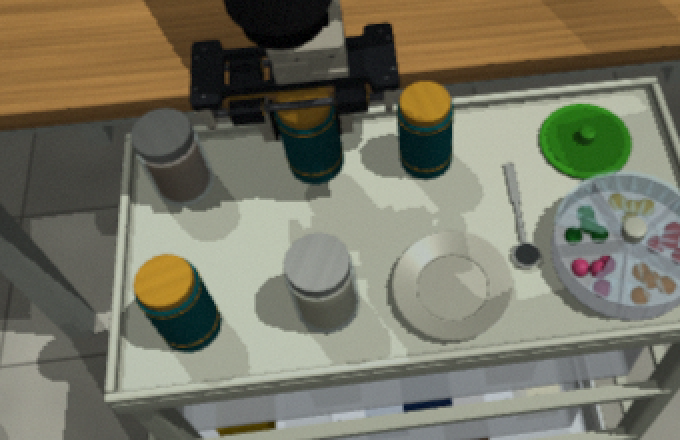

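The crop shows the second tin held clear at about (310,135), with its lid at z = 0.149. The first tin is upright in its place at (427,130). I put the second one back.

```bash
for i in 1 2 3; do echo '[{}]' > rows.txt && python3 drive.py rows.txt >/dev/null; python3 w.py; done;  echo '[{"dz": 0.3}, {"dz": 0.9}, {"dz": 1.7}, {"dz": 2.5}, {"dz": 3.1}, {"dz": 3.5}, {"dz": 3.8}, {"dz": 3.95}, {"dz": 4.05}, {"dz": 4.05}, {"dz": 4.05}]' > rows.txt && python3 drive.py rows.txt; echo '[{}, {}, {}, {}, {}]' > rows.txt && python3 drive.py rows.txt 0.088; echo '[{"dz": -0.4}, {"dz": -1.2}, {"dz": -2.4}, {"dz": -3.8}, {"dz": -5.4}, {"dz": -7}, {"dz": -8.4}, {"dz": -9.4}, {"dz": -9.6}, {"dz": -9.6}]' > rows.txt && python3 drive.py rows.txt; for i in 1 2 3; do echo '[{}]' > rows.txt && python3 drive.py rows.txt >/dev/null; python3 w.py; done
```

```text
[ 0.71  0.36 -0.96] [-0.04  0.    0.04] [ -0.   -40.9   23.83   5.65   0.08   0.  ] [ 0.4933 -0.1262  0.103 ]
[ 0.37 -0.19 -1.47] [-0.01 -0.08  0.  ] [  0.   -40.9   23.84   5.66   0.08   0.  ] [ 0.4933 -0.1262  0.1031]
[-0.65  0.3  -1.07] [-0.02 -0.02  0.05] [ -0.   -40.9   23.84   5.66   0.08   0.  ] [ 0.4933 -0.1262  0.1031]
time_s: 12.32
tcp_pos: [0.4932, -0.1262, 0.0635]
eef_rot: [180.0, 0.0, 0.0]
contact_force: [-4.8, 2.3, 9.5]
gripper_width: 0.0617
gripper_force: 30.0
time_s: 12.73
tcp_pos: [0.4934, -0.1262, 0.0625]
eef_rot: [180.0, -0.0, 0.0]
contact_force: [0.5, -0.7, 0.3]
gripper_width: 0.0863
gripper_force: 0.0
time_s: 13.57
tcp_pos: [0.4937, -0.1261, 0.1594]
eef_rot: [-180.0, -0.1, 0.0]
contact_force: [-0.5, 0.7, 0.0]
gripper_width: 0.0879
gripper_force: 0.0
[ 0.4  -0.24 -1.05] [-0.   -0.01  0.01] [ 2.000e-02 -3.874e+01  2.655e+01  6.220e+00  6.000e-02 -0.000e+00] [ 0.4929 -0.1261  0.1581]
[-0.29  0.57 -0.16] [-0.08  0.06  0.02] [  0.   -38.41  26.2    6.13   0.08   0.  ] [ 0.4927 -0.1261  0.1577]
[-0.31 -0.17  0.05] [-0.05 -0.08  0.  ] [ -0.   -38.14  26.01   6.09   0.08   0.  ] [ 0.4928 -0.1262  0.1577]
```

In the tool's units: 0.161 m is 16.1, 0.1435 m is 14.35.

```bash
echo '[{"dx": 0.8, "dy": 0.7}, {"dx": 2.4, "dy": 2.1}, {"dx": 4.3, "dy": 3.8}, {"dx": 6.3, "dy": 5.6}, {"dx": 8.3, "dy": 7.4}, {"dx": 10.3, "dy": 9.2}, {"dx": 12.2, "dy": 10.9}, {"dx": 13.9, "dy": 12.4}, {"dx": 15.1, "dy": 13.5}, {"dx": 15.8, "dy": 14.1}, {"dx": 16.1, "dy": 14.35}, {"dx": 16.1, "dy": 14.35}]' > rows.txt && python3 drive.py rows.txt; echo '[{}]' > rows.txt && python3 drive.py rows.txt>/dev/null; python3 l.py;for i in 1 2 3; do echo '[{}]' > rows.txt && python3 drive.py rows.txt >/dev/null; python3 w.py; done
```

```text
time_s: 14.82
tcp_pos: [0.6543, -0.2701, 0.1575]
eef_rot: [-180.0, 0.1, -0.0]
contact_force: [-0.3, 0.3, -0.1]
gripper_width: 0.0878
gripper_force: 0.0
[ 0.6538 -0.2693  0.1582]
wrist [321. 227.] 654.0 -270.1 [52.5 54. ] [ 0.6544 -0.27    0.1094]
[-0.31 -0.58  0.49] [-0.07 -0.01  0.  ] [ -0.13 -63.74  28.04   6.56   0.08  -0.  ] [ 0.654  -0.269   0.1591]
[-0.99 -0.2  -0.21] [-0.07 -0.   -0.03] [-4.000e-02 -6.400e+01  2.805e+01  6.560e+00  7.000e-02 -0.000e+00] [ 0.6542 -0.2691  0.1592]
[-0.16  0.2   0.05] [-0.03 -0.01 -0.02] [ 1.000e-02 -6.419e+01  2.807e+01  6.570e+00  7.000e-02 -0.000e+00] [ 0.6543 -0.2693  0.1591]
```

In the tool's units: 0.096 m is 9.6, 0.092 m is 9.2.

```bash
echo '[{"dy": 0.1, "dz": 0.8}, {"dy": 0.1, "dz": 2}, {"dy": 0.1, "dz": 3.4}, {"dy": 0.1, "dz": 4.8}, {"dy": 0.1, "dz": 6.2}, {"dy": 0.1, "dz": 7.5}, {"dy": 0.1, "dz": 8.5}, {"dy": 0.1, "dz": 9.2}, {"dy": 0.1, "dz": 9.6}, {"dy": 0.1, "dz": 9.6}]' > rows.txt && python3 drive.py rows.txt; echo '[{}, {}, {}, {}, {}, {}, {}, {}]' > rows.txt && python3 drive.py rows.txt 0.04 30;echo '[{"dz": -0.2}, {"dz": -0.6}, {"dz": -1.2}, {"dz": -2}, {"dz": -2.8}, {"dz": -3.5}, {"dz": -3.9}, {"dz": -4}, {"dz": -4}]' > rows.txt && python3 drive.py rows.txt
for i in 1 2 3 4 5 6; do echo '[{}]' > rows.txt && python3 drive.py rows.txt >/dev/null; python3 w.py; done
```

```text
time_s: 16.08
tcp_pos: [0.6539, -0.2706, 0.0614]
eef_rot: [-180.0, 0.1, 0.0]
contact_force: [-0.2, 0.9, 1.2]
gripper_width: 0.0875
gripper_force: 0.0
time_s: 16.75
tcp_pos: [0.6546, -0.2706, 0.0631]
eef_rot: [180.0, -0.0, 0.0]
contact_force: [0.2, 2.0, 4.5]
gripper_width: 0.0614
gripper_force: 30.0
time_s: 17.5
tcp_pos: [0.6545, -0.2707, 0.1032]
eef_rot: [180.0, -0.1, 0.0]
contact_force: [0.4, 0.0, -4.7]
gripper_width: 0.0615
gripper_force: 30.0
[ 0.39 -0.14 -5.16] [-0.03 -0.03  0.03] [  0.   -69.98  28.75   7.08   0.07  -0.  ] [ 0.6541 -0.2705  0.1024]
[ 0.06 -0.55 -5.04] [-0.05 -0.    0.01] [  0.   -69.74  28.54   7.02   0.07  -0.  ] [ 0.6539 -0.2705  0.102 ]
[ 0.98  0.19 -5.45] [-0.12 -0.    0.03] [-0.000e+00 -6.953e+01  2.841e+01  6.990e+00  6.000e-02  0.000e+00] [ 0.654  -0.2706  0.102 ]
[ 0.1   0.2  -6.13] [-0.08  0.01  0.06] [-0.000e+00 -6.939e+01  2.836e+01  6.980e+00  6.000e-02  0.000e+00] [ 0.6541 -0.2706  0.1021]
[ 0.31  0.24 -4.67] [-0.05 -0.05 -0.04] [-0.000e+00 -6.932e+01  2.835e+01  6.980e+00  6.000e-02  0.000e+00] [ 0.6543 -0.2706  0.1023]
[-0.06 -0.28 -5.12] [-0.1  -0.05 -0.01] [-0.000e+00 -6.928e+01  2.835e+01  6.980e+00  6.000e-02 -0.000e+00] [ 0.6542 -0.2706  0.1024]
```

About 5.1 N, so this is clearly the heaviest. I raise it another 11 cm, which puts the underside 15 cm above the cart, then check.

```bash
echo '[{"dz": -0.3}, {"dz": -0.9}, {"dz": -2}, {"dz": -3.4}, {"dz": -4.9}, {"dz": -6.4}, {"dz": -7.9}, {"dz": -9.2}, {"dz": -10.2}, {"dz": -10.8}, {"dz": -11}, {"dz": -11}]' > rows.txt && python3 drive.py rows.txt; echo '[{}, {}, {}, {}, {}, {}, {}, {}]' > rows.txt && python3 drive.py rows.txt; python3 - <<'E'
from plant import r
from h import *
c=r.capture("scene");cv2.imwrite("pics/s3.png",c["frame"][:,:,::-1])
P=pts(c);k,l,st,ce=cv2.connectedComponentsWithStats(brass(c))
for i in range(1,k):
    t=P[(l==i)&(P[...,2]>.1)]
    if len(t)>50:print(ce[i].round(),t.mean(0).round(4))
E
python3 w.py
```

```text
time_s: 19.0
tcp_pos: [0.6544, -0.2706, 0.2131]
eef_rot: [-180.0, -0.0, 0.0]
contact_force: [-0.5, -0.1, -4.9]
gripper_width: 0.0614
gripper_force: 30.0
time_s: 19.67
tcp_pos: [0.6543, -0.2706, 0.2125]
eef_rot: [-180.0, 0.0, 0.0]
contact_force: [0.7, -0.4, -4.8]
gripper_width: 0.0615
gripper_force: 30.0
[357.  92.] [ 1.0171 -0.0606  0.7939]
[312. 150.] [0.4791 0.0005 0.1086]
[254. 162.] [ 0.4974 -0.1237  0.1134]
[153. 196.] [ 0.6524 -0.2695  0.2586]
[ 0.6   0.22 -5.2 ] [-0.05  0.02  0.03] [ 0.000e+00 -6.625e+01  3.148e+01  7.750e+00  6.000e-02  0.000e+00] [ 0.6543 -0.2706  0.2126]
```

View pics/s3.png

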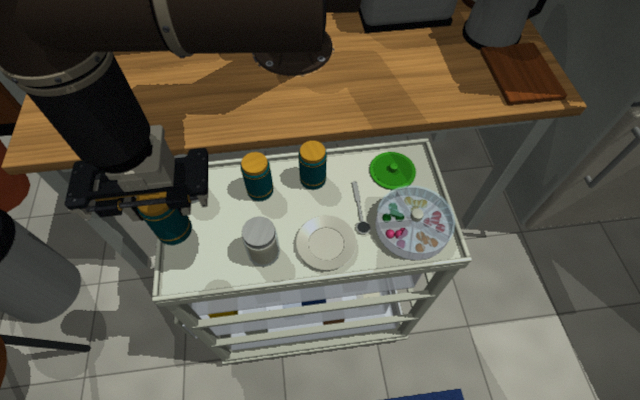

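The heaviest tin is held upright at about (170,225), with its lid at z = 0.259. The other two stand in their own places at (312,150) and (254,162), and everything else in view is unmoved.

```bash
python3 -c "
from plant import r
print(r.close_job())"
```

```text
the job is handed in; nothing more can be done
None
```

The job is handed in: the heaviest tin (about 5 N, against about 2.3 N and 0.8 N for the others) is held upright and still about 15 cm above the cart top, and the other two are back upright in their own places.

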